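# Slide a flanged hub and its cover onto the table-edge spigot

### The arm

A 6-joint arm with a two-finger parallel gripper is mounted at the origin on a cart in front of the work surface, level with it; the furniture and walls round the work are solid. World frame = base frame: x ahead of the robot, y to its left, z up, the work surface at z = 0. Lengths are in m, angles in rad, forces in N, time in s.
With the tool pointing down it reaches from about 0.4 to 0.825 m from the base axis. Payload 7 kg.
Tool frame: the origin (TCP) lies on the centre line of the jaws, within the pads' length; the fingertips stand tip_reach ahead of it and the grasp point (between the pads) is the TCP (tip_reach is the distance from the TCP to the fingertips, in m); z points along the fingers, y is the line along which they close (so a half turn about z gives the same grasp; the last joint's range is limited). The gripper opens to 88 mm and grips with 3 to 60 N. Pads are 19 mm wide; open, the fingers measure 130 mm over their backs; the gripper's body (78 mm by 193 mm) begins 47 mm behind the grasp point.
Start: joints at [-0.915, 0.359, 0.012, 0, -1.224, -0.288], TCP at [0.243, -0.63, 0.246] pointing down, gripper open.
Joint ranges: [-3.07, 3.07], [-1.43, 2.12], [-1.02, 1.25], [-3.03, 1.67], [-3.05, -0], [-3.03, 3.03]. Speed limits (rad/s): [2.39, 2.39, 3.01, 3.14, 3.14, 3.14].

### API

Orientations are given as [roll, pitch, yaw] about the fixed x, y, z axes, in that order (R = Rz(yaw) Ry(pitch) Rx(roll)).
In Python, from station import get_state, grab_frame, calibration, job_done, find_in, mark_of, tip_reach gives the robot as it stands.
- The arm moves only by the shell command python3 -m handwheel 'ROWS' [OPENING] [FORCE]. ROWS is JSON, a list of rows, each an object with "delta_pos": the shift along the world's x, y, z in units of 30 mm (1.0 is 30 mm), a list of three; "dr": the turn, a rotation vector about the world's x, y, z in degrees, a list of three. In form: [{"delta_pos": [tx, ty, tz], "dr": [rx, ry, rz]}, ...]. A call has 1 to 10 rows; each row shifts and turns the commanded pose from where the row before left it; what a row does not reach is not made up. A row lasts 1/10 s, in which the tool goes at most 50 mm and 8.59 degrees, less where a joint would pass 70% of its speed; a pose out of reach is approached as far as the arm can. A call is refused whole if a number of a shift passes 1 or a number of a turn 8.59, either way. A call with a gripper value outside its range is refused whole. OPENING is the closure, from -1 (fully open) to 1 (shut), set as the call begins (- or left out, the last holds). The fingers move at their own pace and stop on an object; FORCE is the grip in N (left out, the last holds). Time passes only in rows, so rows that do not move let the fingers close. It gives the time, the measured TCP pose, the force, the opening and the grip force at its end, in the units of the state.
- get_state(): the state, without advancing time (a new reading comes with each control period).
- grab_frame(name): name is "scene" or "side" or "wrist"; returns the picture (384x512x3 uint8, red, green, blue); there is no depth.
- calibration(name): a dict with "fx", "fy", "cx", "cy" (pixels), "k1" (the pictures are not rectified: a ray, as slopes to the right and down, at radius r is drawn at 1 + k1 r^2 times it, then the intrinsics apply), "extrinsics" (4x4, takes a point from world to camera coordinates). Camera axes: x right, y down, z forward; pixel columns grow to the right and rows downward; lengths in m; the calibration is good to about 2 mm. A picture is of the moment at which its call begins: read the wrist's pose just before it. calibration takes no time and is no camera call; for the wrist camera it gives the pose at the moment of the call.
- job_done(): hands the job in; it is judged then, once.
Trained networks look in the newest picture that a camera, given by its name, has taken for a name from the list of things; names that differ only in an ending like _2 or _b are one class to them, and where a whole thing is asked for, a point or a joint stands for the part that bears it (a point fixed in the world has none). Each returns a list of dicts, best first, with "conf" (0 to 1); they miss things now and then, are a little off and sometimes report something else, mostly with a low value. They report only what shows in the picture. A call takes as long as a camera call.
- find_in(camera, query): "location" ([column, row] in pixels, amid what is visible of it).
- mark_of(camera, query): "location" ([column, row] in pixels: a listed point, or the origin of a listed thing).
The state is a dict: "t": time; "q": joint angles; "qd": joint speeds; "joint_efforts": joint torques, N m; "eef_pos": TCP position; "ee_rot": TCP orientation; "force": force on the tool from outside, world axes, zero at the start; "moment": the same for the moment, N m; "width": finger opening in m; "gripper_force": force on a finger pad.
Only numpy, scipy, OpenCV 4.12 (cv2) and the standard library are available. Lean on these libraries where they do the work, as an engineer would, in place of code of your own. Each camera call takes 0.05 s, during which the arm holds its last target. There are 200 camera calls.

### The job

Slide the silver flanged hub across the side table and over its edge onto the spigot of the nest that hangs there, so that it drops flat and fully home on the seat; then slide the blue cover after it, until it drops over the hub's boss and lies flush on the hub's flange. Keep both face down as they lie and do not lift them off the table: push them, press them down if they stick, and let go. Leave the two springs, the guide pin and the tin cup standing where they are.

Things in the scene. Friction and masses are not known exactly. Their poses are not given: they have to be found in the camera images.
- edge_rail: Fixed aluminium bar clamped along the side table's straight right-hand edge, 400 x 12 mm, flush with the table top (z = 0). Origin on the table edge, z = 0; x runs along the edge away from the robot, y inward over the table, z up; the bar covers y -12 to 0 mm. The table top is free from x = -240 to 250 mm, y >= 0, up to the disc stacks. Always in the same place.
- nest_seat (a point): Centre of the nest's dark round seat face (94 mm wide, facing up), 66 mm outside the table edge (rail y = -66 mm), 22.5 mm below the table top; its place along the rail varies. On it stands the steel spigot, 31 mm in diameter, 21 mm tall, chamfered 3 mm, its top 1.5 mm below the table top.
- nest_lip (a point): Middle of the outer edge of the nest's grey loading lip, which lies between rail and seat, 100 mm long along the rail, level with the table (1 mm lower); 44.5 mm from the spigot axis, 2.5 mm clear of a seated flange. A part slid straight out over it, centred on the spigot within 2 to 3 mm, is carried by lip and spigot (then by the hub's boss) until it drops over by itself or with a light press.
- hub: Loose pale silver flanged hub lying face down, 0.25 to 0.5 kg: flange 84 mm in diameter, 10 mm thick; round boss on top 50 mm in diameter, 10 mm tall, chamfered 3 mm; 34 mm through bore. Origin: centre of its underside, z up. Fully home, its origin is at nest_seat and its boss top 2.5 mm below the table top.
- cover: Loose blue flanged cover lying face down, 0.2 to 0.45 kg: flange 84 mm in diameter, 12 mm thick; closed round cap on top 60 mm in diameter, 8 mm tall; recess underneath 53.6 mm in diameter, 12 mm deep, to fit over the hub's boss. Origin: centre of its underside, z up. Fully home, its origin is 10 mm above the hub's.
- spring_edge: Loose standing green and blue coil spring at the table edge, partly on the rail, bystander, 22 mm in diameter, 26 mm tall; origin: centre of its underside.
- spring_inner: Loose standing green and blue coil spring farther in on the table, bystander, 22 mm in diameter, 26 mm tall; origin: centre of its underside.
- guide_pin: Loose standing stepped steel pin, bystander, foot 38 mm in diameter, 58 mm tall; origin: centre of its underside.
- tin_cup: Loose standing metal cup, bystander, 56 mm in diameter, 35 mm tall; origin: centre of its underside.
- disc_stack_front: Fixed stack of black clutch discs on the near part of the side table, 200 mm in diameter, 91 mm tall with its top disc; its axis stands at x = 0.402, y = -0.093 in the world, whatever its origin reads.
- disc_stack_rear: Fixed stack of black clutch discs on the far part of the side table, 200 mm in diameter, 200 mm tall with its top disc; its axis stands at x = 0.627, y = -0.168 in the world, whatever its origin reads.

How it is judged:
On the way, in this order (a step that is already met when the one before it is completed fails the run):
1. the hub lies fully home on the seat, round the spigot (horizontal distance between hub and nest_seat below 0.003 m and height (world z) of hub between -0.026 and -0.0205 m and angle between hub's own z axis and vertical below 0.035 rad), for 0.2 s.
2. the cover lies flush on the hub's flange, over its boss (horizontal distance between cover and hub below 0.0035 m and z of cover in the frame of hub between 0.007 and 0.012 m and angle between cover's own z axis and vertical below 0.035 rad), for 0.2 s.
At the end, for the whole second after the job is handed in: The hub is round the spigot, level, within 3 mm of the axis and within 2 mm of the seat face; the cover is over the hub's boss, level, within 3.5 mm of its axis and within 2 mm of the hub's flange; both released and at rest (all of step 1 and all of step 2 and linear speed of each of hub, cover below 0.01 m/s and contact force between each of hub, cover and the fingers below 0.2 N); the robot touches nothing.
It fails at once if hub or cover lifted more than 20 mm off the table (height (world z) of any of hub, cover above 0.02 m).
It fails at once if hub or cover tipped up on edge or turned over (angle between any of hub, cover's own z axis and vertical above 0.6 rad).
It fails at once if a bystander pushed more than 20 mm from its place or knocked over (distance of any of spring_edge, spring_inner, guide_pin, tin_cup from where it was at the start of the episode above 0.02 m or angle between any of spring_edge, spring_inner, guide_pin, tin_cup's own z axis and vertical above 0.5 rad).
It also fails if it takes over 72 s, if anything falls off the work surface, if the arm or the gripper's body presses on something with over 40 N, if the wrist force passes 120 N, or if a joint passes its speed limit or range.

## Working session

There is one attempt and no reset: what is moved stays moved. The work goes in short steps, Python scripts to look and compute and a shell command to move; the robot and the scene stay as the last step left them, time stands still between calls to the robot, and variables do not carry over. Pictures are saved under pics/ and viewed, at most 10 in all, crops included, and the job is handed in when it is done.

```bash
mkdir -p pics; cat > h.py <<'E'
import numpy as np, cv2
from station import *
def ray(cam,uv):
    c=calibration(cam); E=np.array(c["extrinsics"])
    K=np.array([[c["fx"],0,c["cx"]],[0,c["fy"],c["cy"]],[0,0,1.]])
    s=cv2.undistortPoints(np.array([[uv]],float),K,np.array([c["k1"],0,0,0.]))[0,0]
    R=E[:3,:3]; o=-R.T@E[:3,3]; return o,R.T@np.array([s[0],s[1],1])
def at(cam,uv,z):
    o,d=ray(cam,uv); return (o+d*(z-o[2])/d[2])
def save(cam,n):
    im=grab_frame(cam); cv2.imwrite(f"pics/{n}.png",np.ascontiguousarray(im[:,:,::-1])); return im
def proj(cam,p):
    c=calibration(cam); E=np.array(c["extrinsics"]); q=E[:3,:3]@np.array(p)+E[:3,3]; x,y=q[:2]/q[2]
    f=1+c["k1"]*(x*x+y*y); return c["fx"]*x*f+c["cx"],c["fy"]*y*f+c["cy"]
E
python3 - <<'E'
from h import *
s=get_state(); print(s, tip_reach if not callable(tip_reach) else tip_reach())
Z=dict(edge_rail=0,nest_seat=-.0225,nest_lip=-.001)
for cam in ["scene","side","wrist"]:
    save(cam,cam+"0")
    c=calibration(cam); E=np.array(c["extrinsics"]); print(cam,-E[:3,:3].T@E[:3,3], E[2,:3])
    for n in ["edge_rail","nest_seat","nest_lip","hub","cover","spring_edge","spring_inner","guide_pin","tin_cup"]:
        for m in mark_of(cam,n)[:2]:
            print(n,round(m["conf"],2),np.round(m["location"]),np.round(at(cam,m["location"],Z.get(n,0)),4))
E
```

```text
{'t': 0.0, 'q': array([-9.14899451e-01,  3.59386145e-01,  1.10222683e-02, -3.48902767e-04,
       -1.22408409e+00, -2.88094796e-01]), 'qd': array([ 0.00044509,  0.00183048, -0.00218242, -0.0012076 ,  0.00178832,
       -0.00122468]), 'joint_efforts': array([ 3.63186173e-04, -5.82717276e+01,  2.93063056e+01,  6.99750915e+00,
        7.07254512e-03, -1.53140181e-04]), 'eef_pos': array([ 0.24250655, -0.62942718,  0.24460743]), 'ee_rot': array([ 3.13991589e+00, -1.54849970e-04, -2.77390927e+00]), 'force': array([-0.46399296, -0.18808794,  0.03132943]), 'moment': array([-0.02640308,  0.03229241, -0.00455065]), 'gripper_force': 0.0, 'width': 0.08798598616262704} 0.019
scene [-0.15106    -0.62817868  0.3452999 ] [ 0.81054593  0.43266148 -0.3947396 ]
edge_rail 0.82 [288. 223.] [ 0.4706 -0.3641  0.    ]
nest_seat 0.82 [322. 248.] [ 0.4563 -0.4334 -0.0225]
nest_lip 0.84 [300. 227.] [ 0.469  -0.3866 -0.001 ]
nest_lip 0.27 [311. 203.] [ 0.5722 -0.3666 -0.001 ]
hub 0.6 [211. 234.] [ 0.3734 -0.2678  0.    ]
cover 0.87 [311. 201.] [ 0.5792 -0.3636  0.    ]
spring_edge 0.5 [248. 240.] [ 0.3859 -0.33
[... 414 characters left out ...]
t_seat 0.41 [177. 228.] [ 0.3749 -0.3131 -0.0225]
nest_lip 0.62 [225. 241.] [ 0.4728 -0.3815 -0.001 ]
hub 0.88 [173. 207.] [ 0.369  -0.2699  0.    ]
cover 0.7 [273. 233.] [ 0.5727 -0.3737  0.    ]
spring_edge 0.7 [180. 228.] [ 0.3826 -0.3369  0.    ]
spring_inner 0.52 [215. 189.] [ 0.4638 -0.2224  0.    ]
spring_inner 0.48 [226. 242.] [ 0.4739 -0.3857  0.    ]
guide_pin 0.53 [326. 198.] [ 0.7112 -0.285   0.    ]
tin_cup 0.94 [338. 238.] [ 0.7008 -0.4056  0.    ]
wrist [ 0.16284371 -0.66133545  0.38548847] [ 0.2897166   0.11216178 -0.95051777]
nest_seat 0.79 [318. 317.] [ 0.4596 -0.4321 -0.0225]
nest_lip 0.75 [337. 337.] [ 0.4707 -0.3961 -0.001 ]
hub 0.73 [340. 338.] [ 0.4701 -0.3907  0.    ]
```

View pics/side0.png

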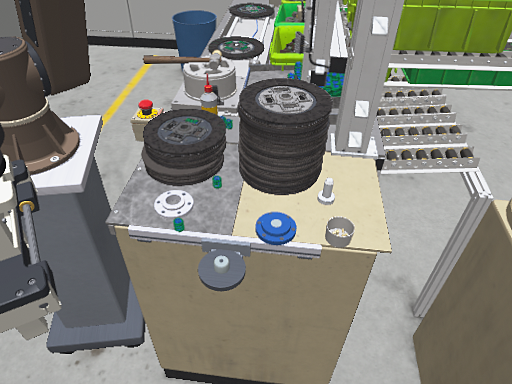

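View pics/scene0.png

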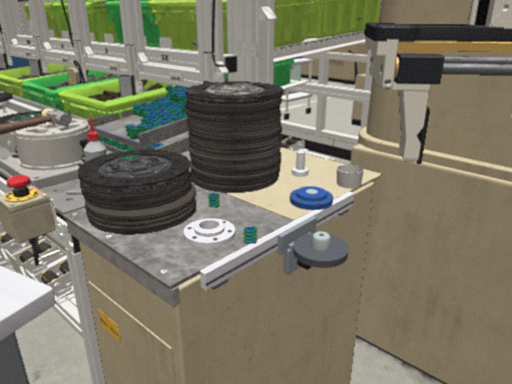

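Side view: hub at about (174,203), springs at (179,225) and (217,182), cover at (276,228), nest at (222,265), and the rail running from (130,232) to (320,252). The scene view shows the same layout. Next I'll get the rail direction and move above the hub, with the closing line along the rail and the camera facing outward.

```bash
python3 - <<'E'
from h import *
im=cv2.imread("pics/side0.png"); 
cv2.imwrite("pics/c.png",cv2.resize(im[160:300,110:370],None,fx=3,fy=3,interpolation=cv2.INTER_CUBIC))
for cam,a,b in [("side",(130,229),(320,247)),("scene",(207,268),(353,196))]:
    p,q=at(cam,a,0),at(cam,b,0); d=q-p; print(cam,p,q,np.linalg.norm(d),np.degrees(np.arctan2(d[1],d[0])))
E
python3 -m handwheel '[{"delta_pos":[0.4,1,0],"dr":[0,0,8]},{"delta_pos":[0.4,1,0],"dr":[0,0,8]},{"delta_pos":[0.4,1,0],"dr":[0,0,8]},{"delta_pos":[0.4,1,0],"dr":[0,0,8]},{"delta_pos":[0.4,1,0],"dr":[0,0,8]},{"delta_pos":[0.4,1,0],"dr":[0,0,8]},{"delta_pos":[0.4,1,0],"dr":[0,0,8]},{"delta_pos":[0.4,1,0],"dr":[0,0,8]},{"delta_pos":[0.4,1,0],"dr":[0,0,0]},{"delta_pos":[0.4,1,0],"dr":[0,0,0]}]' -- -1 2>&1 | tail -5
```

```text
side [ 0.28087515 -0.3260157   0.        ] [ 0.6586083  -0.42297259  0.        ] 0.38997816767413374 -14.395944247239731
scene [ 0.28613092 -0.31778583  0.        ] [ 6.40374110e-01 -4.29890285e-01 -5.55111512e-17] 0.371558404141935 -17.560591850337136
invalid input: not JSON, or not a number
```

View pics/c.png

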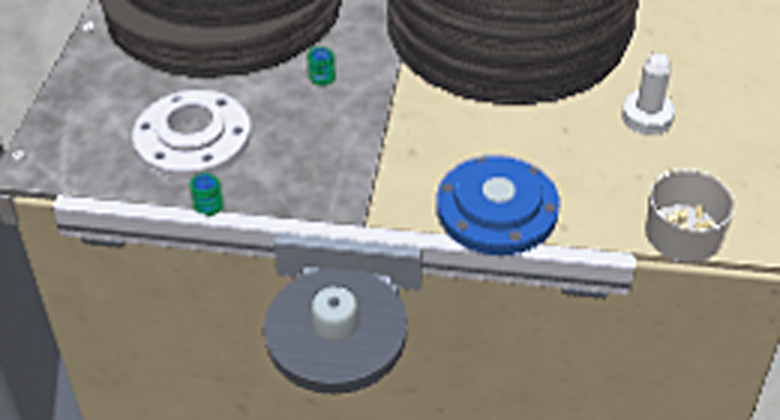

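```bash
python3 -m handwheel '[{"delta_pos":[0.6,1,0],"dr":[0,0,6]},{"delta_pos":[0.6,1,0],"dr":[0,0,6]},{"delta_pos":[0.6,1,0],"dr":[0,0,6]},{"delta_pos":[0.6,1,0],"dr":[0,0,6]},{"delta_pos":[0.6,1,0],"dr":[0,0,6]},{"delta_pos":[0.6,1,0],"dr":[0,0,6]},{"delta_pos":[0.6,1,0],"dr":[0,0,6]},{"delta_pos":[0.6,1,0],"dr":[0,0,6]},{"delta_pos":[0.6,1,0],"dr":[0,0,6]},{"delta_pos":[0,0,0],"dr":[0,0,0]}]' -1 2>&1 | tail -5
python3 - <<'E'
from h import *
s=get_state(); print(s["eef_pos"],np.degrees(s["ee_rot"]),s["force"])
save("wrist","w1")
Z=dict(edge_rail=0,nest_seat=-.0225,nest_lip=-.001)
for n in ["edge_rail","nest_seat","nest_lip","hub","cover","spring_edge","spring_inner"]:
        for m in mark_of("wrist",n)[:1]:
            print(n,round(m["conf"],2),np.round(m["location"]),np.round(at("wrist",m["location"],Z.get(n,0)),4))
E
```

```text
eef_pos: [0.4064, -0.3573, 0.246]
ee_rot: [-3.14, 0.0, -1.825]
force: [-0.8, -0.0, 0.4]
width: 0.0877
gripper_force: 0.0
[ 0.4063982  -0.35730381  0.2460302 ] [-1.79928697e+02  1.32199258e-02 -1.04541406e+02] [-0.79790204 -0.04733024  0.37593099]
edge_rail 0.79 [214. 173.] [ 0.4639 -0.3641  0.    ]
nest_seat 0.9 [207. 122.] [ 0.4563 -0.432  -0.0225]
nest_lip 0.94 [200. 157.] [ 0.4752 -0.3908 -0.001 ]
hub 0.91 [297. 216.] [ 0.3662 -0.2732  0.    ]
cover 0.8 [138. 189.] [ 0.5735 -0.3715  0.    ]
spring_edge 0.77 [280. 172.] [ 0.3746 -0.3439  0.    ]
spring_inner 0.49 [242. 269.] [ 0.4676 -0.2101  0.    ]
```

View pics/w1.png

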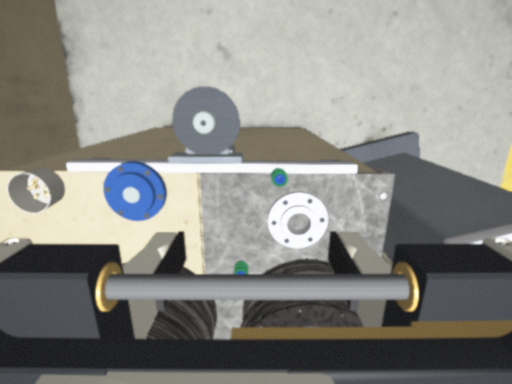

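The wrist view shows the hub at (298,220), cover at (135,190), seat at (206,121) with spigot top at (203,123), springs at (279,177) and (241,268), and the rail across rows 162–174. I'll measure the centres precisely.

```bash
cat >> h.py <<'E'
def blob(cam,im,mask,seed,z):
    n,l,st,c=cv2.connectedComponentsWithStats(mask.astype(np.uint8))
    k=l[int(seed[1]),int(seed[0])]
    if k==0: return None
    cn=max(cv2.findContours((l==k).astype(np.uint8),cv2.RETR_EXTERNAL,cv2.CHAIN_APPROX_NONE)[0],key=len)[:,0,:]
    P=np.array([at(cam,p,z)[:2] for p in cn.astype(float)])
    (x,y),r=cv2.minEnclosingCircle((P*1000).astype(np.float32)); A=np.c_[2*P,np.ones(len(P))]
    s=np.linalg.lstsq(A,(P**2).sum(1),rcond=None)[0]; return np.round([x/1000,y/1000,r/1000],4),np.round([s[0],s[1],np.sqrt(s[2]+s[0]**2+s[1]**2)],4)
E
python3 - <<'E'
from h import *
im=cv2.imread("pics/w1.png")[:,:,::-1].astype(int); g=im.sum(2)/3
R,G,B=im[...,0],im[...,1],im[...,2]
for n,u in [("hub",(280,220)),("spigot",(197,122)),("seat",(185,120)),("cover",(115,195)),("rail",(250,168)),("table",(240,200))]: print(n,im[u[1],u[0]])
print("hub",blob("wrist",im,g>190,(280,220),.01))
print("cover",blob("wrist",im,(B>R+50),(115,195),.012))
print("seat",blob("wrist",im,(g<im[120,185].mean()+20)&(abs(R-B)<40),(185,120),-.0225))
print("spigot",blob("wrist",im,g>im[120,185].mean()+35,(197,122),-.0015))
for c in [90,110,190,230,320,345]: print(c,g[156:182,c].astype(int))
a,b=at("wrist",(67,173),0),at("wrist",(357,173.5),0); print(a,b)
E
```

```text
hub [239 239 243]
spigot [224 233 235]
seat [116 121 131]
cover [ 73 121 206]
rail [251 252 253]
table [165 165 162]
hub (array([ 0.3683, -0.2487,  0.0646]), array([ 0.3689, -0.261 ,  0.0492]))
cover (array([ 0.5738, -0.3713,  0.0423]), array([ 0.5731, -0.3715,  0.0406]))Traceback (most recent call last):
  File "<stdin>", line 7, in <module>
  File "h.py", line 20, in blob
    P=np.array([at(cam,p,z)[:2] for p in cn.astype(float)])
                ~~^^^^^^^^^
  File "h.py", line 9, in at
    o,d=ray(cam,uv); return (o+d*(z-o[2])/d[2])
        ~~~^^^^^^^^
  File "h.py", line 4, in ray
    c=calibration(cam); E=np.array(c["extrinsics"])
ValueError: time passes only in moves, steps and waits
```

```bash
sed -i 's/^def ray/CC={}\ndef ray/; s/c=calibration(cam); E=np.array(c\["extrinsics"\])$/c=CC.setdefault(cam,None) or calibration(cam); CC[cam]=c; E=np.array(c["extrinsics"])/' h.py; cat > m.py <<'E'
from h import *
im=cv2.imread("pics/w1.png")[:,:,::-1].astype(int); g=im.sum(2)/3
R,G,B=im[...,0],im[...,1],im[...,2]
for t in (205,215,225): print("hub",blob("wrist",im,g>t,(280,220),.01))
print("cover",blob("wrist",im,(B>R+50),(115,195),.012))
sm=cv2.medianBlur(im.astype(np.uint8),3).astype(int).sum(2)/3
print("seat",blob("wrist",im,abs(sm-123)<22,(185,120),-.0225))
print("spigot",blob("wrist",im,g>170,(197,122),-.0015))
for c in [90,230,345]: print(c,g[156:182,c].astype(int))
for p in [(67,173),(357,173.5)]: print(at("wrist",p,0))
E
python3 m.py
```

```text
hub (array([ 0.368 , -0.2701,  0.0433]), array([ 0.368 , -0.27  ,  0.0423]))
hub (array([ 0.3683, -0.2699,  0.043 ]), array([ 0.3679, -0.27  ,  0.042 ]))
hub (array([ 0.3679, -0.2702,  0.0423]), array([ 0.3679, -0.2702,  0.0416]))
cover (array([ 0.5738, -0.3713,  0.0423]), array([ 0.5731, -0.3715,  0.0406]))
seat (array([ 0.4076, -0.3331,  0.3807]), array([ 0.425 , -0.3502,  0.2238]))
spigot (array([ 0.4561, -0.4336,  0.0142]), array([ 0.4562, -0.4338,  0.0135]))
90 [108 108 110 107 121 140 187 237 251 252 252 252 252 252 250 237 227 229
 229 230 230 231 230 231 230 229]
230 [133 182 202 202 202 199 199 221 245 251 252 252 253 253 252 247 217 173
 165 168 172 173 177 178 174 174]
345 [106 109 109 109 105 105 121 139 198 244 252 252 252 253 253 252 249 228
 193 183 180 178 170 170 169 172]
[ 0.65973065 -0.41854803  0.        ]
[ 0.27291478 -0.3137399   0.        ]
```

```bash
python3 -m handwheel '[{"delta_pos":[-0.43,0.97,-0.6],"dr":[0,0,0]},{"delta_pos":[-0.43,0.97,-0.6],"dr":[0,0,0]},{"delta_pos":[-0.43,0.97,-0.6],"dr":[0,0,0]},{"delta_pos":[0,0,-1],"dr":[0,0,0]},{"delta_pos":[0,0,-1],"dr":[0,0,0]},{"delta_pos":[0,0,-1],"dr":[0,0,0]},{"delta_pos":[0,0,-1],"dr":[0,0,0]},{"delta_pos":[0,0,-0.5],"dr":[0,0,0]},{"delta_pos":[0,0,0],"dr":[0,0,0]}]' -1
python3 - <<'E'
from h import *
s=get_state(); print(s["eef_pos"],s["force"])
im=save("wrist","w2").astype(int); g=im.sum(2)/3
m=mark_of("wrist","hub")[0]; print(m, at("wrist",m["location"],0))
E
```

```text
t: 3.8
eef_pos: [0.3642, -0.2725, 0.0546]
ee_rot: [3.137, -0.0, -1.833]
force: [0.0, -0.8, 0.5]
width: 0.0877
gripper_force: 0.0
[ 0.36422666 -0.27254714  0.05461299] [ 0.0356391  -0.81324121  0.54306954]
{'location': [249.7, 232.7], 'conf': 0.91} [ 0.37305872 -0.26519769  0.        ]
```

View pics/w2.png

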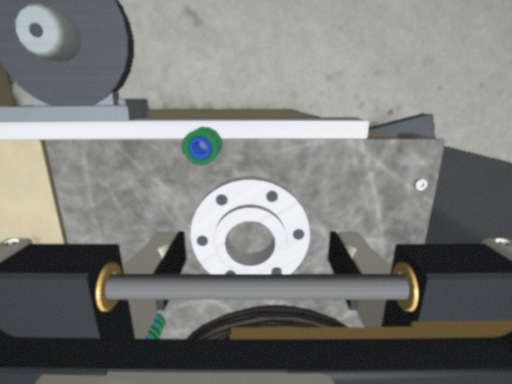

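Close up, the hub's bore is at about (250,241), with the flange circle centred near (250,228) and the jaw centre line at column 257. I'll compute the offset.

```bash
python3 - <<'E'
from h import *
im=cv2.imread("pics/w2.png")[:,:,::-1].astype(int); g=im.sum(2)/3
print(im[243,250],im[225,250])
print("bore",at("wrist",(250,242),.02))
m=(g>205); m[:, :190]=0; m[:,312:]=0; m[275:]=0
print("flange(partial)",blob("wrist",im,m,(205,220),.01))
d=(g<190); print("bore",blob("wrist",im,d,(250,245),.02))
print(proj("wrist",[.3642,-.2725,.02]))
E
```

```text
[140 142 140] [127 126 126]
bore [ 0.37172656 -0.26763067  0.02      ]
flange(partial) (array([ 0.3725, -0.2665,  0.0427]), array([ 0.3715, -0.2701,  0.04  ]))
bore (array([ 0.3723, -0.2664,  0.0172]), array([ 0.3723, -0.2664,  0.0168]))
(np.float64(258.83577651238573), np.float64(233.1632109432729))
```

```bash
python3 -m handwheel '[{"delta_pos":[0.26,0.2,0],"dr":[0,0,0]},{"delta_pos":[0,0,-0.4],"dr":[0,0,0]},{"delta_pos":[0,0,-0.4],"dr":[0,0,0]},{"delta_pos":[0,0,0],"dr":[0,0,0]}]' -1
python3 -m handwheel '[{"delta_pos":[0,0,0],"dr":[0,0,0]},{"delta_pos":[0,0,0],"dr":[0,0,0]},{"delta_pos":[0,0,0],"dr":[0,0,0]},{"delta_pos":[0,0,0],"dr":[0,0,0]},{"delta_pos":[0,0,0],"dr":[0,0,0]},{"delta_pos":[0,0,0],"dr":[0,0,0]},{"delta_pos":[0,0,0],"dr":[0,0,0]}]' 0.3 15
python3 - <<'E'
from h import *
for i in range(2):
  im=save("wrist","w3"); s=get_state(); print(s["eef_pos"],s["force"],s["width"])
g=im.astype(int).sum(2)/3
print("bore",blob("wrist",im,g<190,(256,245),.02))
E
```

```text
t: 4.3
eef_pos: [0.3742, -0.2663, 0.0326]
ee_rot: [-3.141, 0.0, -1.831]
force: [-0.6, -1.2, -0.6]
width: 0.0877
gripper_force: 0.0
t: 5.0
eef_pos: [0.3724, -0.2663, 0.0325]
ee_rot: [3.139, -0.0, -1.832]
force: [-4.4, 2.2, 6.5]
width: 0.0487
gripper_force: 15.0
[ 0.37233576 -0.26628405  0.03249567] [-5.24286845  2.76760412  7.25965857] 0.04875115768400691
[ 0.3723809  -0.26629496  0.03250283] [-4.48338754  1.72289603  5.83931247] 0.04885528796807969
bore (array([ 0.3801, -0.2348,  0.2021]), array([ 0.3742, -0.2496,  0.146 ]))
```

View pics/w3.png

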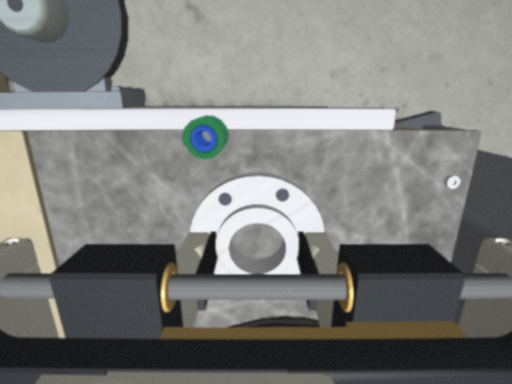

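Hub gripped with the bore at (258,247), and spring_edge is clear at (205,137). I'll slide along the rail first, then check.

```bash
python3 -m handwheel '[{"delta_pos":[0.4,-0.107,0],"dr":[0,0,0]},{"delta_pos":[0.4,-0.107,0],"dr":[0,0,0]},{"delta_pos":[0.4,-0.107,0],"dr":[0,0,0]},{"delta_pos":[0.4,-0.107,0],"dr":[0,0,0]},{"delta_pos":[0.4,-0.107,0],"dr":[0,0,0]},{"delta_pos":[0.4,-0.107,0],"dr":[0,0,0]},{"delta_pos":[0.4,-0.107,0],"dr":[0,0,0]},{"delta_pos":[0.4,-0.107,0],"dr":[0,0,0]},{"delta_pos":[0.4,-0.107,0],"dr":[0,0,0]},{"delta_pos":[0.4,-0.107,0],"dr":[0,0,0]}]'
python3 -m handwheel '[{"delta_pos":[-0.12,-0.45,0],"dr":[0,0,0]},{"delta_pos":[-0.12,-0.45,0],"dr":[0,0,0]},{"delta_pos":[-0.12,-0.45,0],"dr":[0,0,0]},{"delta_pos":[0,0,0],"dr":[0,0,0]},{"delta_pos":[0,0,0],"dr":[0,0,0]}]'
python3 - <<'E'
from h import *
im=save("wrist","w4"); s=get_state(); print(s["eef_pos"],s["force"],s["width"])
for n,z in [("nest_seat",-.0225),("nest_lip",-.001),("hub",0)]:
  for m in mark_of("wrist",n)[:1]: print(n,m,at("wrist",m["location"],z))
print(at("wrist",(258,247),.02))
E
```

```text
t: 6.1
eef_pos: [0.4905, -0.2983, 0.0323]
ee_rot: [3.135, -0.0, -1.832]
force: [-9.1, 3.2, 10.5]
width: 0.0486
gripper_force: 15.0
t: 6.6
eef_pos: [0.4828, -0.3403, 0.0328]
ee_rot: [-3.141, -0.001, -1.832]
force: [0.8, -3.5, 1.4]
width: 0.0488
gripper_force: 15.0
[ 0.48287269 -0.33997217  0.03274327] [-0.27069847 -3.73778762  2.13990831] 0.04877002487993154
nest_seat {'location': [253.6, 89.5], 'conf': 0.61} [ 0.46070957 -0.42901004 -0.0225    ]
nest_lip {'location': [252.3, 165.7], 'conf': 0.78} [ 0.47296704 -0.38586562 -0.001     ]
hub {'location': [257.2, 233.4], 'conf': 0.8} [ 0.48171015 -0.34127707  0.        ]
[ 0.48107764 -0.34197862  0.02      ]
```

View pics/w4.png

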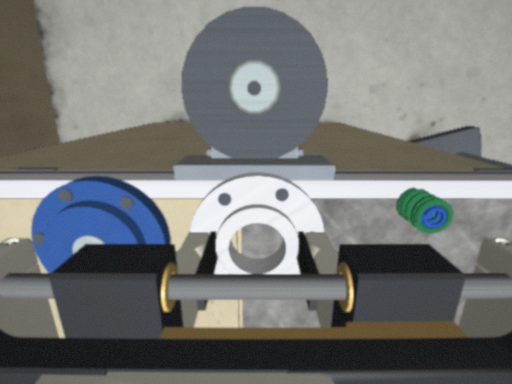

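The spigot top shows at (254,87), bore at (258,248), cover at (100,225) and spring_edge at (425,210).

```bash
python3 - <<'E'
from h import *
im=cv2.imread("pics/w4.png")[:,:,::-1].astype(int); g=im.sum(2)/3
print(im[87,240],im[87,220])
a=blob("wrist",im,g>165,(240,87),-.0015); print("spig",a)
m=g>165; print("seat",blob("wrist",im,(abs(g-im[87,220].mean())<25),(210,87),-.0225))
b=at("wrist",(258,248),.02); print("bore",b); 
for k in (.0562,):
    p=np.array([.4562,-.4337])
h=b[:2]; s=a[1][:2]; d=s-h; print(d, d/.03, "rail", d@[.9652,-.2616], d@[.2616,.9652])
E
```

```text
[193 208 208] [ 96 102 109]
spig (array([ 0.4601, -0.429 ,  0.0133]), array([ 0.4602, -0.429 ,  0.0129]))
seat (array([ 0.5105, -0.3201,  0.2118]), array([ 0.5047, -0.3288,  0.1504]))
bore [ 0.48130657 -0.34095733  0.02      ]
[-0.02110657 -0.08804267] [-0.70355248 -2.93475552] rail 0.002659895717657971 -0.09050026080437469
```

```bash
python3 -m handwheel '[{"delta_pos":[-0.09,-0.37,0],"dr":[0,0,0]},{"delta_pos":[-0.09,-0.37,0],"dr":[0,0,0]},{"delta_pos":[-0.09,-0.37,0],"dr":[0,0,0]},{"delta_pos":[-0.09,-0.37,0],"dr":[0,0,0]},{"delta_pos":[-0.09,-0.37,0],"dr":[0,0,0]},{"delta_pos":[-0.09,-0.37,0],"dr":[0,0,0]},{"delta_pos":[0,0,0],"dr":[0,0,0]},{"delta_pos":[0,0,0],"dr":[0,0,0]}]'
python3 - <<'E'
from h import *
im=save("wrist","w5"); s=get_state(); print(s["eef_pos"],s["force"],s["width"])
E
```

```text
t: 7.6
eef_pos: [0.4661, -0.4061, 0.0321]
ee_rot: [3.141, 0.0, -1.833]
force: [-0.5, 0.4, -3.4]
width: 0.049
gripper_force: 15.0
[ 0.4663038  -0.40582452  0.03219293] [ 0.25687732 -0.12423891 -4.21313243] 0.04866589041521999
```

View pics/w5.png

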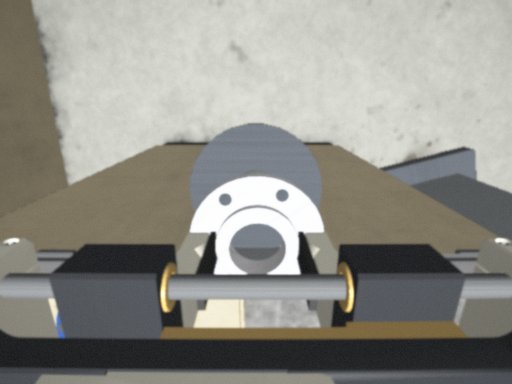

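Seat disc centred at column 256 against the bore at 258, so lateral alignment is within 1 mm. I'll go the last 22 mm and release.

```bash
python3 -m handwheel '[{"delta_pos":[-0.06,-0.24,0],"dr":[0,0,0]},{"delta_pos":[-0.06,-0.24,0],"dr":[0,0,0]},{"delta_pos":[-0.06,-0.23,0],"dr":[0,0,0]},{"delta_pos":[0,0,0],"dr":[0,0,0]},{"delta_pos":[0,0,0],"dr":[0,0,0]}]'
python3 -m handwheel '[{"delta_pos":[0,0,0],"dr":[0,0,0]},{"delta_pos":[0,0,0],"dr":[0,0,0]},{"delta_pos":[0,0,0],"dr":[0,0,0]},{"delta_pos":[0,0,0],"dr":[0,0,0]}]' -0.6
python3 - <<'E'
from h import *
im=save("wrist","w6"); s=get_state(); print(s["eef_pos"],s["force"],s["width"])
a=save("side","s6"); 
cv2.imwrite("pics/w6s.png",np.vstack([im[100:384],cv2.resize(a[180:300,140:310],(512,361),interpolation=cv2.INTER_CUBIC)[:300]])[:,:,::-1])
E
```

```text
t: 8.15
eef_pos: [0.4612, -0.4273, 0.0325]
ee_rot: [3.141, 0.0, -1.832]
force: [0.0, 0.4, -4.1]
width: 0.0491
gripper_force: 15.0
t: 8.55
eef_pos: [0.4617, -0.427, 0.033]
ee_rot: [-3.141, -0.0, -1.831]
force: [-0.3, -0.7, 0.4]
width: 0.0693
gripper_force: 0.0
[ 0.46166119 -0.4270409   0.03286591] [-0.30352561 -0.18517044 -0.2704014 ] 0.06938535455415357
```

View pics/w6s.png

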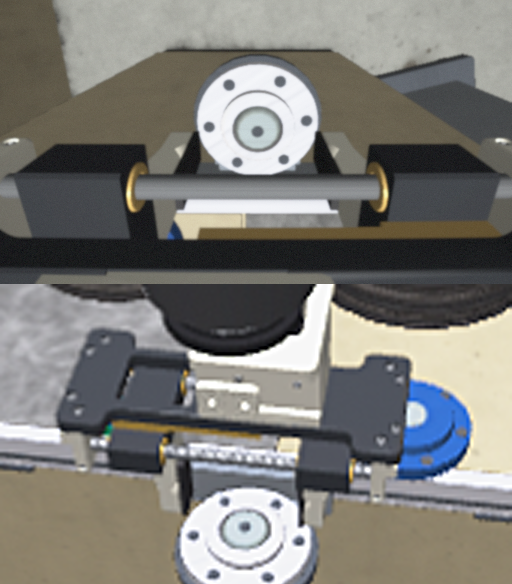

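The hub dropped home with the spigot concentric in its bore (wrist crop at (258,130)). Next I'll hover over the cover.

```bash
python3 -m handwheel '[{"delta_pos":[0,0,0.7],"dr":[0,0,0]},{"delta_pos":[0,0,0.7],"dr":[0,0,0]},{"delta_pos":[0.8,0.4,0],"dr":[0,0,0]},{"delta_pos":[0.8,0.4,0],"dr":[0,0,0]},{"delta_pos":[0.8,0.4,0],"dr":[0,0,0]},{"delta_pos":[0.8,0.4,0],"dr":[0,0,0]},{"delta_pos":[0.67,0.4,0],"dr":[0,0,0]},{"delta_pos":[0,0,-0.5],"dr":[0,0,0]},{"delta_pos":[0,0,0],"dr":[0,0,0]},{"delta_pos":[0,0,0],"dr":[0,0,0]}]' -1
python3 - <<'E'
from h import *
s=get_state(); im=save("wrist","w7"); print(s["eef_pos"],s["force"],s["width"])
for n,z in [("nest_seat",-.0225),("cover",0),("hub",-.0225)]:
  for m in mark_of("wrist",n)[:1]: print(n,m,at("wrist",m["location"],z))
i=im.astype(int); mk=i[...,2]>i[...,0]+50; mk[275:]=0
m=mark_of("wrist","cover")[0]["location"]
print(blob("wrist",i,mk,(m[0],m[1]-40),.012)); print(proj("wrist",[*s["eef_pos"][:2],.012]))
E
```

```text
t: 9.65
eef_pos: [0.5764, -0.367, 0.0588]
ee_rot: [3.14, 0.0, -1.832]
force: [1.2, 0.2, -0.4]
width: 0.0875
gripper_force: 0.0
[ 0.57643475 -0.36700747  0.05880073] [ 1.23101461  0.21935896 -0.36789556] 0.08752380449200514
nest_seat {'location': [387.4, 91.9], 'conf': 0.85} [ 0.4605141  -0.43105976 -0.0225    ]
cover {'location': [251.9, 223.2], 'conf': 0.59} [ 0.58071815 -0.36553378  0.        ]
hub {'location': [387.4, 91.8], 'conf': 0.94} [ 0.46050527 -0.43112909 -0.0225    ]
(array([ 0.5789, -0.3663,  0.0425]), array([ 0.5785, -0.3672,  0.041 ]))
(np.float64(257.43563801366395), np.float64(226.54411634620575))
```

View pics/w7.png

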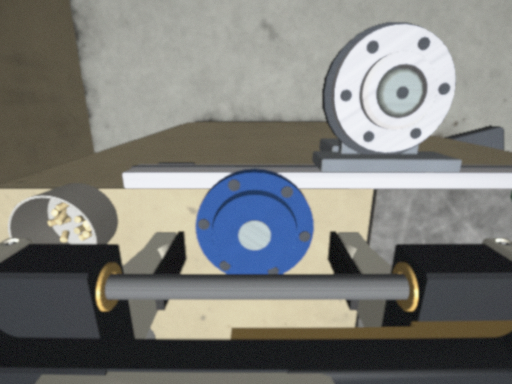

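The cover's centre is 2.5 mm from the tool centre; its cap is at (255,235), the hub at (390,90) and the cup at (65,215), clear of the fingers. I'll grip it.

```bash
python3 -m handwheel '[{"delta_pos":[0.08,0.02,0],"dr":[0,0,0]},{"delta_pos":[0,0,-0.42],"dr":[0,0,0]},{"delta_pos":[0,0,-0.42],"dr":[0,0,0]},{"delta_pos":[0,0,0],"dr":[0,0,0]}]' -1
python3 -m handwheel '[{"delta_pos":[0,0,0],"dr":[0,0,0]},{"delta_pos":[0,0,0],"dr":[0,0,0]},{"delta_pos":[0,0,0],"dr":[0,0,0]},{"delta_pos":[0,0,0],"dr":[0,0,0]},{"delta_pos":[0,0,0],"dr":[0,0,0]},{"delta_pos":[0,0,0],"dr":[0,0,0]}]' 0.3 15
python3 -m handwheel '[{"delta_pos":[-0.39,0.106,0],"dr":[0,0,0]},{"delta_pos":[-0.39,0.106,0],"dr":[0,0,0]},{"delta_pos":[-0.39,0.106,0],"dr":[0,0,0]},{"delta_pos":[-0.39,0.106,0],"dr":[0,0,0]},{"delta_pos":[-0.39,0.106,0],"dr":[0,0,0]},{"delta_pos":[-0.39,0.106,0],"dr":[0,0,0]},{"delta_pos":[-0.39,0.106,0],"dr":[0,0,0]},{"delta_pos":[-0.39,0.106,0],"dr":[0,0,0]},{"delta_pos":[0,0,0],"dr":[0,0,0]},{"delta_pos":[0,0,0],"dr":[0,0,0]}]'
python3 - <<'E'
from h import *
s=get_state(); im=save("wrist","w8"); print(s["eef_pos"],s["force"],s["width"])
for n,z in [("cover",0),("hub",-.0225)]:
  for m in mark_of("wrist",n)[:1]: print(n,m,at("wrist",m["location"],z))
E
```

```text
t: 10.3
eef_pos: [0.5781, -0.3657, 0.0313]
ee_rot: [3.137, 0.001, -1.832]
force: [-0.3, 0.6, -0.3]
width: 0.0876
gripper_force: 0.0
t: 10.9
eef_pos: [0.5797, -0.3664, 0.0347]
ee_rot: [3.142, -0.0, -1.831]
force: [-1.3, 0.2, 2.5]
width: 0.0586
gripper_force: 15.0
t: 11.9
eef_pos: [0.484, -0.3404, 0.0345]
ee_rot: [3.138, 0.0, -1.832]
force: [-4.0, 2.6, 12.2]
width: 0.0592
gripper_force: 15.0
[ 0.4839908  -0.34040826  0.03450447] [-4.04171497  2.59984612 12.2488172 ] 0.05923045891625477
cover {'location': [258.8, 235.4], 'conf': 0.74} [ 0.48223738 -0.33937624  0.        ]
```

View pics/w8.png

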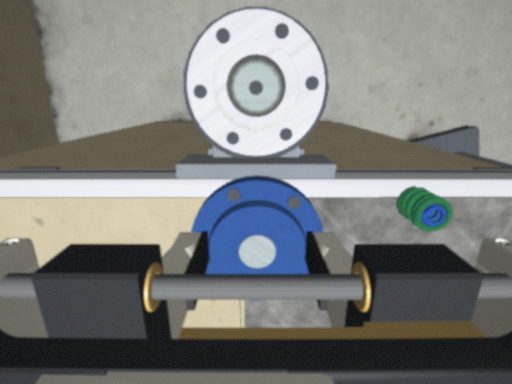

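Cover gripped with its cap centre at (257,251), the hub at (256,85) and spring_edge clear.

```bash
python3 - <<'E'
from h import *
im=cv2.imread("pics/w8.png")[:,:,::-1].astype(int); g=im.sum(2)/3
a=blob("wrist",im,g>180,(213,85),-.0125); print("hub",a)
b=at("wrist",(257.5,251),.02); print("cap",b)
for h in (b[:2],):
    d=a[1][:2]-h; print(d,d/.03,"rail",d@[.9652,-.2616],d@[.2616,.9652])
E
```

```text
hub (array([ 0.46  , -0.4304,  0.0422]), array([ 0.46  , -0.4305,  0.0418]))
cap [ 0.48334614 -0.33918361  0.02      ]
[-0.02334614 -0.09131639] [-0.77820463 -3.0438798 ] rail 0.0013546755087680668 -0.09424593332868314
```

```bash
python3 -m handwheel '[{"delta_pos":[-0.1,-0.38,0],"dr":[0,0,0]},{"delta_pos":[-0.1,-0.38,0],"dr":[0,0,0]},{"delta_pos":[-0.1,-0.38,0],"dr":[0,0,0]},{"delta_pos":[-0.1,-0.38,0],"dr":[0,0,0]},{"delta_pos":[-0.1,-0.38,0],"dr":[0,0,0]},{"delta_pos":[-0.1,-0.38,0],"dr":[0,0,0]},{"delta_pos":[-0.09,-0.38,0],"dr":[0,0,0]},{"delta_pos":[-0.09,-0.38,0],"dr":[0,0,0]},{"delta_pos":[0,0,0],"dr":[0,0,0]},{"delta_pos":[0,0,0],"dr":[0,0,0]}]'
python3 -m handwheel '[{"delta_pos":[0,0,0],"dr":[0,0,0]},{"delta_pos":[0,0,0],"dr":[0,0,0]},{"delta_pos":[0,0,0],"dr":[0,0,0]},{"delta_pos":[0,0,0],"dr":[0,0,0]}]' -0.6
python3 - <<'E'
from h import *
im=save("wrist","w9"); s=get_state(); print(s["eef_pos"],s["force"],s["width"])
a=save("side","s9"); 
cv2.imwrite("pics/w9s.png",np.vstack([im[100:384],cv2.resize(a[180:300,140:310],(512,361),interpolation=cv2.INTER_CUBIC)[:300]])[:,:,::-1])
E
```

```text
t: 13.05
eef_pos: [0.4623, -0.4326, 0.0339]
ee_rot: [3.141, 0.0, -1.833]
force: [-0.6, 0.3, -2.9]
width: 0.0594
gripper_force: 15.0
t: 13.45
eef_pos: [0.4632, -0.4321, 0.0347]
ee_rot: [-3.141, -0.0, -1.831]
force: [0.7, 0.1, 0.5]
width: 0.0699
gripper_force: 0.0
[ 0.46319405 -0.43207851  0.03464526] [0.81331525 0.40876183 0.14901443] 0.06979147222450227
```

View pics/w9s.png

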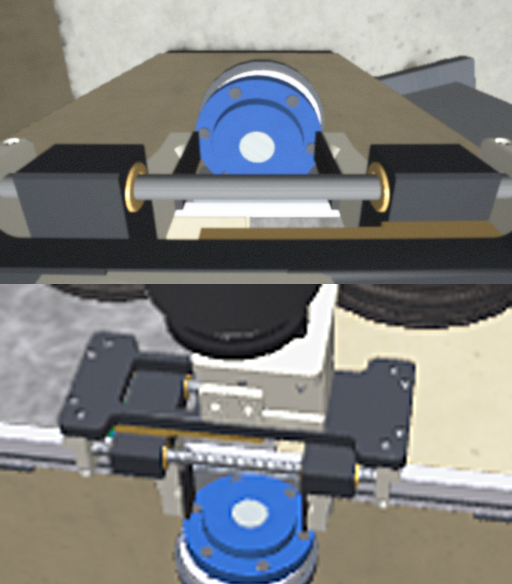

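The cover has released, but a silver crescent of hub shows on the outer side. I'll check its height by apparent radius.

```bash
python3 - <<'E'
from h import *
im=cv2.imread("pics/w9.png")[:,:,::-1].astype(int)
mk=im[...,2]>im[...,0]+50; mk[255:]=0
for z in (-.0005,.004,.0095): 
    print(z,blob("wrist",im,mk,(225,205),z))
g=im.sum(2)/3; ys,xs=np.where(mk[:255]); print(xs.min(),xs.max(),ys.min())
for o in ([.460,-.4305],[.459,-.4305]):
  for z in (-.0005,.0095):
    print(z,[np.round(proj("wrist",[o[0]+.042*np.cos(t),o[1]+.042*np.sin(t),z])) for t in np.radians([-15,165,255])])
print("hub outer",np.round(proj("wrist",[.46-.0109,-.4305-.0406,-.0125])))
print(g[155:190,257].astype(int))
E
```

```text
-0.0005 (array([ 0.4622, -0.4301,  0.0424]), array([ 0.4604, -0.4394,  0.0339]))
0.004 (array([ 0.4617, -0.4323,  0.0413]), array([ 0.4599, -0.4414,  0.033 ]))
0.0095 (array([ 0.461, -0.435,  0.04 ]), array([ 0.4592, -0.4437,  0.0319]))
195 321 177
-0.0005 [array([199., 235.]), array([324., 235.]), array([262., 174.])]
0.0095 [array([196., 242.]), array([327., 242.]), array([262., 179.])]
-0.0005 [array([200., 235.]), array([325., 235.]), array([263., 174.])]
0.0095 [array([197., 242.]), array([329., 242.]), array([263., 178.])]
hub outer [261. 170.]
[109 112 108 101  82  71  81 115 128 132 131 135 134 142 154 206 246 252
 250 224 143  88  69  77  93 122 139 138 138 139 139 137 137 136 140]
```

```bash
python3 -m handwheel '[{"delta_pos":[0,0,0.5],"dr":[0,0,0]},{"delta_pos":[0,0,0.5],"dr":[0,0,0]},{"delta_pos":[0.26,0.97,0.8],"dr":[0,0,0]},{"delta_pos":[0.26,0.97,0.8],"dr":[0,0,0]},{"delta_pos":[0,0,0],"dr":[0,0,0]},{"delta_pos":[0,0,0],"dr":[0,0,0]}]' -1
python3 - <<'E'
from h import *
im=save("wrist","w10"); a=save("side","s10"); i=im.astype(int)
print(get_state()["eef_pos"])
for cam in ("wrist","side","scene"):
  if cam=="scene": save(cam,"c10")
  for n,z in [("cover",-.0125),("hub",-.0225),("nest_seat",-.0225)]:
    for m in mark_of(cam,n)[:1]: print(cam,n,np.round(m["conf"],2),m["location"],at(cam,m["location"],z))
m=[x["location"] for x in find_in("wrist","cover")][0]; print(m)
mk=i[...,2]>i[...,0]+50
r=30
for z in (-.0005,.0095): print(z,blob("wrist",i,mk,(m[0]-r,m[1]),z))
x,y=int(m[0]),int(m[1])
A=cv2.resize(im[max(0,y-70):y+70,max(0,x-90):x+90],(500,389),interpolation=cv2.INTER_CUBIC)
cv2.imwrite("pics/v10.png",np.vstack([A[:290],cv2.resize(a[225:305,150:290],(500,286),interpolation=cv2.INTER_CUBIC)])[:,:,::-1])
E
```

```text
t: 14.15
eef_pos: [0.4791, -0.3735, 0.1133]
ee_rot: [-3.14, -0.0, -1.83]
force: [0.6, 0.3, -0.6]
width: 0.0875
gripper_force: 0.0
[ 0.47802485 -0.37401245  0.1118092 ]
wrist cover 0.65 [256.0, 130.5] [ 0.46249629 -0.43138708 -0.0125    ]
side cover 0.91 [222.6, 263.0] [ 0.46378719 -0.42766475 -0.0125    ]
side hub 0.65 [220.4, 267.6] [ 0.45887012 -0.43052708 -0.0225    ]
side nest_seat 0.37 [222.6, 235.0] [ 0.47047032 -0.34598801 -0.0225    ]
scene cover 0.68 [318.6, 237.0] [ 0.47064148 -0.42072522 -0.0125    ]
scene hub 0.86 [322.9, 245.1] [ 0.46483494 -0.43115232 -0.0225    ]
scene nest_seat 0.39 [287.1, 220.8] [ 0.51948336 -0.34077813 -0.0225    ]
[258.2, 131.8]
-0.0005 (array([ 0.4606, -0.43  ,  0.0425]), array([ 0.4606, -0.4299,  0.0418]))
0.0095 (array([ 0.4604, -0.4311,  0.0408]), array([ 0.4604, -0.431 ,  0.0401]))
```

View pics/v10.png

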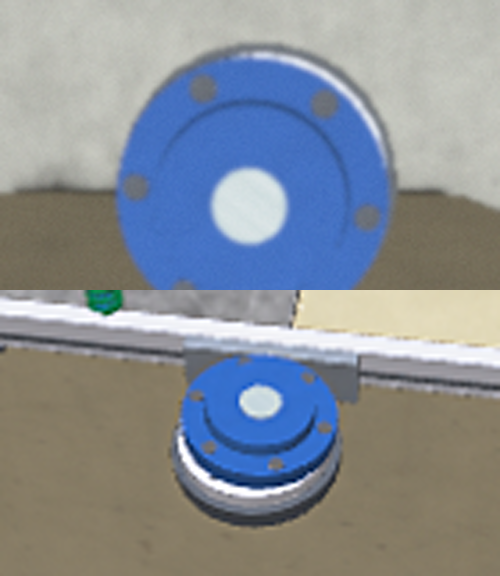

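The crescent below the blue flange is ambiguous, so I'll compare the edge rows in the side picture with projections for home and not home.

```bash
python3 - <<'E'
from h import *
a=cv2.imread("pics/s10.png")[:,:,::-1].astype(int); 
print([(r,*a[r,223]) for r in range(268,296)])
b=cv2.imread("pics/s6.png")[:,:,::-1].astype(int); print("hub only",[(r,*b[r,223]) for r in range(268,296)])
E0=np.array(calibration("side")["extrinsics"]); cam=-E0[:3,:3].T@E0[:3,3]
c=np.array([.460,-.4305]); u=(cam[:2]-c)/np.linalg.norm(cam[:2]-c)
f=lambda r,z:np.round(proj("side",[*(c+u*r),z]),1)
print("seat edge",f(.047,-.0225),"hub bot",f(.042,-.0225),"hub top",f(.042,-.0125))
for n,z in (("home",-.0125),("boss",-.0025)): print(n,"cover bot",f(.042,z),"flange top",f(.042,z+.012),"cap centre",np.round(proj("side",[*c,z+.02]),1))
E
```

```text
[(268, np.int64(47), np.int64(92), np.int64(164)), (269, np.int64(42), np.int64(76), np.int64(130)), (270, np.int64(40), np.int64(72), np.int64(120)), (271, np.int64(48), np.int64(94), np.int64(168)), (272, np.int64(53), np.int64(111), np.int64(205)), (273, np.int64(52), np.int64(111), np.int64(206)), (274, np.int64(53), np.int64(111), np.int64(205)), (275, np.int64(52), np.int64(111), np.int64(205)), (276, np.int64(57), np.int64(120), np.int64(222)), (277, np.int64(37), np.int64(71), np.int64(122)), (278, np.int64(33), np.int64(62), np.int64(105)), (279, np.int64(20), np.int64(52), np.int64(98)), (280, np.int64(71), np.int64(96), np.int64(141)), (281, np.int64(255), np.int64(255), np.int64(255)), (282, np.int64(230), np.int64(231), np.int64(241)), (283, np.int64(143), np.int64(140), np.int64(148)), (284, np.int64(143), np.int64(141), np.int64(145)), (285, np.int64(123), np.int64(125), np.int64(135)), (286, np.int64(110), np.int64(119), np.int64(134)), (287, np.int64(92), np.int64(96), np.int64(107)), (288, np.int64(54), np.int64(57), np.int64(60)), (289, np.int64(55), np.int64(58), 
[... 1301 characters left out ...]
, np.int64(140)), (287, np.int64(98), np.int64(102), np.int64(113)), (288, np.int64(57), np.int64(60), np.int64(63)), (289, np.int64(58), np.int64(60), np.int64(66)), (290, np.int64(51), np.int64(56), np.int64(64)), (291, np.int64(127), np.int64(117), np.int64(97)), (292, np.int64(150), np.int64(138), np.int64(112)), (293, np.int64(145), np.int64(133), np.int64(108)), (294, np.int64(145), np.int64(134), np.int64(109)), (295, np.int64(143), np.int64(131), np.int64(108))]
seat edge [222.3 287.7] hub bot [222.1 285.5] hub top [221.9 282.4]
home cover bot [221.9 282.4] flange top [221.7 278.5] cap centre [220.4 257.8]
boss cover bot [221.7 279.2] flange top [221.5 275.3] cap centre [220.1 254.5]
```

The blue bottom edge sits at row 280.3, against 282.4 expected when home and 279.2 on the boss. So the cover is still perched on the boss chamfer, about 1–1.5 mm off laterally. I'll press it gently with closed fingers.

```bash
python3 -m handwheel '[{"delta_pos":[-0.2,-0.64,0],"dr":[0,0,0]},{"delta_pos":[-0.2,-0.63,-0.5],"dr":[0,0,0]},{"delta_pos":[-0.2,-0.63,-0.5],"dr":[0,0,0]},{"delta_pos":[0,0,-0.5],"dr":[0,0,0]},{"delta_pos":[0,0,-0.4],"dr":[0,0,0]},{"delta_pos":[0,0,-0.3],"dr":[0,0,0]},{"delta_pos":[0,0,0],"dr":[0,0,0]},{"delta_pos":[0,0,0],"dr":[0,0,0]}]' 1 10
python3 -m handwheel '[{"delta_pos":[0,0,-0.1],"dr":[0,0,0]},{"delta_pos":[0,0,-0.1],"dr":[0,0,0]},{"delta_pos":[0,0,-0.1],"dr":[0,0,0]},{"delta_pos":[0,0,0],"dr":[0,0,0]}]'
```

```text
t: 15.6
eef_pos: [0.4609, -0.4308, 0.0467]
ee_rot: [-3.141, -0.0, -1.831]
force: [-0.3, -1.3, 0.3]
width: 0.029
gripper_force: 0.0
t: 16.0
eef_pos: [0.4603, -0.4308, 0.037]
ee_rot: [3.141, 0.0, -1.831]
force: [0.6, -0.9, 0.7]
width: 0.0013
gripper_force: 0.0
```

```bash
python3 -m handwheel '[{"delta_pos":[0,0,-0.05],"dr":[0,0,0]},{"delta_pos":[0,0,-0.05],"dr":[0,0,0]},{"delta_pos":[0,0,0],"dr":[0,0,0]}]'
python3 -m handwheel '[{"delta_pos":[0,0,-0.05],"dr":[0,0,0]},{"delta_pos":[0,0,-0.05],"dr":[0,0,0]},{"delta_pos":[0,0,0],"dr":[0,0,0]}]'
```

```text
t: 16.3
eef_pos: [0.4604, -0.431, 0.0342]
ee_rot: [3.141, 0.0, -1.831]
force: [0.2, 0.1, 0.2]
width: 0.0005
gripper_force: 0.0
t: 16.6
eef_pos: [0.4604, -0.4309, 0.0311]
ee_rot: [3.141, 0.0, -1.831]
force: [-0.2, -0.6, -0.2]
width: 0.0008
gripper_force: 0.0
```

```bash
python3 -m handwheel '[{"delta_pos":[0,0,-0.05],"dr":[0,0,0]},{"delta_pos":[0,0,-0.05],"dr":[0,0,0]},{"delta_pos":[0,0,0],"dr":[0,0,0]}]'
python3 -m handwheel '[{"delta_pos":[0,0,-0.04],"dr":[0,0,0]},{"delta_pos":[0,0,-0.04],"dr":[0,0,0]},{"delta_pos":[0,0,0],"dr":[0,0,0]}]'
```

```text
t: 16.9
eef_pos: [0.4603, -0.4309, 0.0281]
ee_rot: [3.141, 0.0, -1.831]
force: [0.6, 0.4, -0.4]
width: 0.0007
gripper_force: 0.0
t: 17.2
eef_pos: [0.4606, -0.431, 0.0268]
ee_rot: [-3.141, -0.0, -1.831]
force: [-2.0, 2.3, 8.3]
width: 0.0003
gripper_force: 4.2
```

Contact came at a tip height of about 8 mm, where the cap top belongs when home (7.5 mm). One small extra press, then retreat and verify.

```bash
python3 -m handwheel '[{"delta_pos":[0,0,-0.05],"dr":[0,0,0]},{"delta_pos":[0,0,-0.03],"dr":[0,0,0]},{"delta_pos":[0,0,0],"dr":[0,0,0]}]'
python3 -m handwheel '[{"delta_pos":[0,0,0.3],"dr":[0,0,0]},{"delta_pos":[0,0,0.8],"dr":[0,0,0]},{"delta_pos":[0,0,0.8],"dr":[0,0,0]},{"delta_pos":[0.26,0.97,0.8],"dr":[0,0,0]},{"delta_pos":[0.26,0.97,0.8],"dr":[0,0,0]},{"delta_pos":[0,0,0],"dr":[0,0,0]},{"delta_pos":[0,0,0],"dr":[0,0,0]}]'
python3 - <<'E'
from h import *
a=save("side","s11").astype(int); im=save("wrist","w11")
print([(r,a[r,223].tolist()) for r in range(275,292)])
i=im.astype(int); mk=i[...,2]>i[...,0]+50
m=find_in("wrist","cover")[0]["location"]; print(m,blob("wrist",i,mk,(m[0]-25,m[1]),-.0005))
E
```

```text
t: 17.5
eef_pos: [0.4606, -0.4311, 0.0267]
ee_rot: [-3.141, -0.001, -1.83]
force: [-7.5, 8.4, 27.1]
width: 0.0005
gripper_force: 13.5
t: 18.2
eef_pos: [0.4767, -0.3723, 0.1293]
ee_rot: [-3.14, 0.0, -1.83]
force: [-1.3, 0.2, -0.1]
width: 0.0
gripper_force: 0.0
[(275, [51, 111, 208]), (276, [52, 111, 207]), (277, [54, 115, 215]), (278, [43, 82, 145]), (279, [35, 62, 104]), (280, [29, 59, 103]), (281, [11, 44, 92]), (282, [232, 229, 243]), (283, [152, 149, 154]), (284, [144, 142, 146]), (285, [123, 125, 134]), (286, [109, 118, 133]), (287, [91, 95, 105]), (288, [53, 56, 59]), (289, [55, 58, 62]), (290, [48, 52, 60]), (291, [120, 111, 92])]
[256.1, 128.4] (array([ 0.461 , -0.4303,  0.0423]), array([ 0.4609, -0.4302,  0.0417]))
```

```bash
python3 - <<'E'
from h import *
E0=np.array(calibration("side")["extrinsics"]); cam=-E0[:3,:3].T@E0[:3,3]
for f in ("s10","s11"):
    a=cv2.imread(f"pics/{f}.png")[:,:,::-1].astype(int); blue=a[...,2]>a[...,0]+45
    o=[]
    for c in range(203,243,4):
        r=np.where(blue[240:300,c])[0].max()+240; w=(a[r+1:r+8,c].mean(1)>175).sum(); o.append((c,int(r),int(w)))
    ys,xs=np.where(blue[240:300,150:290]); print(f,o,"cols",xs.min()+150,xs.max()+150,"rows",ys.min()+240,ys.max()+240)
c=np.array([.460,-.4305]); T=np.linspace(0,2*np.pi,400)
for n,z in (("home",-.0125),("boss",-.0025)):
    P=np.array([proj("side",[c[0]+.042*np.cos(t),c[1]+.042*np.sin(t),zz]) for t in T[::8] for zz in (z,z+.012)])
    print(n,P.min(0),P.max(0))
E
```

```text
s10 [(203, 270, 5), (207, 275, 4), (211, 277, 3), (215, 279, 2), (219, 280, 2), (223, 280, 2), (227, 279, 2), (231, 278, 2), (235, 276, 0), (239, 273, 0)] cols 200 244 rows 243 280
s11 [(203, 271, 2), (207, 277, 2), (211, 279, 1), (215, 281, 0), (219, 281, 1), (223, 281, 1), (227, 280, 0), (231, 279, 0), (235, 277, 0), (239, 273, 0)] cols 200 243 rows 243 281
home [198.51613605 243.77361973] [242.47338171 282.43542558]
boss [198.10004985 240.45235383] [242.46678514 279.24469766]
```

The cover has settled: the crescent is gone except for about 1–2 px at front-left. I'll press once on the front-left of the cap to rule out a residual tilt.

```bash
python3 -m handwheel '[{"delta_pos":[-0.35,-0.77,-0.3],"dr":[0,0,0]},{"delta_pos":[-0.35,-0.77,-0.5],"dr":[0,0,0]},{"delta_pos":[-0.35,-0.76,-0.5],"dr":[0,0,0]},{"delta_pos":[0,0,-0.7],"dr":[0,0,0]},{"delta_pos":[0,0,-0.7],"dr":[0,0,0]},{"delta_pos":[0,0,-0.4],"dr":[0,0,0]},{"delta_pos":[0,0,0],"dr":[0,0,0]},{"delta_pos":[0,0,0],"dr":[0,0,0]}]'
python3 -m handwheel '[{"delta_pos":[0,0,-0.07],"dr":[0,0,0]},{"delta_pos":[0,0,-0.05],"dr":[0,0,0]},{"delta_pos":[0,0,0],"dr":[0,0,0]}]'
```

```text
t: 19.15
eef_pos: [0.4446, -0.442, 0.0355]
ee_rot: [3.141, -0.0, -1.831]
force: [0.6, 0.2, 0.5]
width: 0.0006
gripper_force: 0.0
t: 19.45
eef_pos: [0.4448, -0.4418, 0.0324]
ee_rot: [-3.141, -0.0, -1.831]
force: [0.3, -0.3, -0.2]
width: 0.0002
gripper_force: 0.0
```

```bash
python3 -m handwheel '[{"delta_pos":[0,0,-0.07],"dr":[0,0,0]},{"delta_pos":[0,0,-0.06],"dr":[0,0,0]},{"delta_pos":[0,0,0],"dr":[0,0,0]}]'
python3 -m handwheel '[{"delta_pos":[0,0,-0.05],"dr":[0,0,0]},{"delta_pos":[0,0,-0.04],"dr":[0,0,0]},{"delta_pos":[0,0,0],"dr":[0,0,0]}]'
```

```text
t: 19.75
eef_pos: [0.4444, -0.4417, 0.0278]
ee_rot: [3.141, 0.0, -1.831]
force: [-0.9, 0.1, -1.0]
width: 0.0004
gripper_force: 0.0
t: 20.05
eef_pos: [0.4447, -0.4419, 0.0268]
ee_rot: [-3.141, -0.0, -1.831]
force: [-2.0, 3.1, 12.1]
width: 0.0005
gripper_force: 6.3
```

The contact height is the same off-centre, so the cover is level and home. I'll retreat and hand in.

```bash
python3 -m handwheel '[{"delta_pos":[0,0,0.3],"dr":[0,0,0]},{"delta_pos":[0,0,0.8],"dr":[0,0,0]},{"delta_pos":[0,0,0.8],"dr":[0,0,0]},{"delta_pos":[0,0,0.8],"dr":[0,0,0]},{"delta_pos":[0,0,0.8],"dr":[0,0,0]},{"delta_pos":[0,0,0],"dr":[0,0,0]},{"delta_pos":[0,0,0],"dr":[0,0,0]},{"delta_pos":[0,0,0],"dr":[0,0,0]}]'
python3 -c "
from h import *
s=get_state(); print(s['eef_pos'],s['force']); print(job_done())"
```

```text
t: 20.85
eef_pos: [0.4441, -0.4415, 0.1297]
ee_rot: [3.141, 0.001, -1.832]
force: [-0.1, -0.8, -1.0]
width: 0.0008
gripper_force: 0.0
[ 0.44411987 -0.44149788  0.12966037] [-0.07310369 -0.82005473 -1.03693086]
the job is handed in; nothing more can be done
None
```

Job handed in at about 21 s with no verdict returned: by my measurements the hub is home on the spigot and the cover, after a light press, is level and flush on it; I saw no contact with the bystanders but did not re-measure them, and I viewed 13 pictures against the limit of 10.

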